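# Ready a degasser for its leak check and hold its access panel shut

### The job

Ready the degasser for its leak check: turn the selector knob on the small control box clockwise until it clicks in at the green mark, then, with the access panel still standing proud, turn the black wing fastener on the panel clockwise until its yellow slot line is in line with the two red marks. Then press the panel down flush with its frame and finish while still holding it pressed there with the fingers (do not let go), with the selector and the slot left as set. Leave the glassware and the other loose things where they are.

Things in the scene. Friction and masses are not known exactly. Their poses are not given: they have to be found in the camera images.
- control_box: White and teal control box with the selector knob on its top, 100 x 100 x 55 mm high, fixed to the bench, to the left or right of the degasser; origin at the centre of its underside. Three dots on its top, 38 mm from the knob's axis, mark the positions: two black ones and, last in the clockwise sense, a green one.
- selector (a joint): Angle of the selector knob, rad, growing clockwise seen from above. Three detents: 0 (first black dot), 0.6 (second black dot), 1.2 (green dot); stops at -0.1 and 1.32. A detent pulls with up to about 0.05 N m and draws the knob in once it is let go within about 0.2 rad. It starts at or near 0 or 0.6, or hung up between them.
- selector_grip (a point): Point to grip on the selector: on its vertical axis, 30 mm above the top of the control box and 8 mm below the top of the knob. The knob is a black bar 42 mm long, 14 mm thick, standing 30 mm high on a disc 44 mm across and 8 mm high. The point turns with the knob: its x axis lies along the bar, and the white pointer end is at -x. z is up.
- degasser: White and teal degasser, 260 mm (x) by 240 mm (y), 88 mm high, fixed to the bench; origin at the centre of its underside, front towards its -x. On its top lies the access panel in a grey frame 8 mm high (top 96 mm above the bench), its opening 164 x 134 mm, centred at x = -20 mm, y = 0.
- panel: Aluminium access panel, 160 mm (x) by 130 mm (y), 8 mm thick, level; origin at the centre of its underside, axes as the degasser's. It carries the wing fastener at x = -45 mm, y = 0, with a red mark (4 x 20 mm) on either side of it along y. At rest it stands 8 mm proud of the frame on springs; pressed, it goes 8 mm straight down, without tilting, to a hard stop, flush with the frame.
- panel_press (a point): Clear spot on the top face of the panel, 85 mm behind the fastener's axis (panel x = +40 mm, y = 0); a good place to press. 104 mm above the bench while the panel is proud, 96 mm when flush. The panel needs about 3 N to start moving and 7 N to be flush, and springs back up when let go.
- fastener (a joint): Angle of the quarter-turn fastener, rad, growing clockwise seen from above; 0 = slot along the panel's x, 1.571 = slot along the panel's y, in line with the two red marks. Stops at 0 and 1.75; no detents, it stays where it is left (friction 0.04 N m). It starts somewhere between 0.15 and 0.6.
- fastener_grip (a point): Point to grip on the wing fastener: on its vertical axis, 25 mm above the panel's top face, 7 mm below the wing's top. The wing is a black bar 40 mm long, 12 mm thick, 28 mm high, on a steel disc 44 mm across and 4 mm high; a yellow line, the slot, runs along its top. The point turns with the fastener: x along the wing and slot, z up.
- stirrer: White magnetic stirrer, 120 x 120 mm and 49 mm high, fixed, on the other side of the degasser from the control box; the beaker stands on it. Origin at the centre of its underside.
- beaker: Glass beaker, 60 mm across, 70 mm high, loose on the stirrer; origin at its underside. Leave it.
- flask_a: Glass volumetric flask with pink stopper, 86 mm across, 206 mm high, loose at the back left; origin at its underside. Leave it.
- flask_b: A second volumetric flask like flask_a, farther left. Leave it.
- amber_bottle: Brown bottle with white cap, 72 mm across, 160 mm high, loose at the back right; origin at its underside. Leave it.
- cap: Orange screw cap, 36 mm across, 16 mm high, lying loose on the degasser's top behind the panel's frame; origin at its underside. Leave it.
- vial_rack: Blue rack with six vials, 50 x 90 mm, 50 mm high, loose at the front right; origin at its underside. Leave it.
- spanner: Steel spanner, 160 mm long, 8 mm thick, lying loose on the bench right of the degasser; origin at its middle. Leave it.
- marker: White marker pen with blue cap, 120 mm long, 15 mm thick, lying loose on the bench at the front left; origin at its middle. Leave it.
Mind the look-alikes: they are no part of the job. What is shaped like the control_box but brown or purple is not meant.

How it is judged:
On the way, in this order (a step that is already met when the one before it is completed fails the run):
1. the selector is at the green mark (value of joint selector between 1.05 and 1.35 rad), for 0.2 s.
2. the fastener's slot is in line with the red marks, the panel still standing proud (value of joint fastener between 1.471 and 1.671 rad and z of panel_press in the frame of degasser above 0.1 m), for 0.2 s.
3. the panel is pressed flush with the fingers (z of panel_press in the frame of degasser below 0.0975 m and contact force between the fingers and panel above 3 N), for 0.3 s.
At the end, for the whole second after the job is handed in: The robot's fingers hold the panel (on itself or on its fastener) pressed to within 1.5 mm of flush with more than 3 N, the panel still; the slot is within 0.1 rad (6 degrees) of the red marks' line and the selector within 0.15 rad of the green mark (all of step 1 and all of step 3 and value of joint fastener between 1.471 and 1.671 rad and linear speed of panel below 0.01 m/s); the arm keeps its last pose, push and grip.
It fails at once if a flask, the bottle or the beaker is moved by more than 30 mm or tipped (distance of any of flask_a, flask_b, amber_bottle, beaker from where it was at the start of the episode above 0.03 m or angle between any of flask_a, flask_b, amber_bottle, beaker's own z axis and vertical above 0.5 rad).
It fails at once if the cap, the vial rack, the spanner or the marker is moved by more than 30 mm or tipped (distance of any of cap, vial_rack, spanner, marker from where it was at the start of the episode above 0.03 m or angle between any of cap, vial_rack, spanner, marker's own z axis and vertical above 0.5 rad).
It also fails if it takes over 58 s, if anything falls off the work surface, if the arm or the gripper's body presses on something with over 40 N, if the wrist force passes 120 N, or if a joint passes its speed limit or range.

### The arm

A 6-joint arm with a two-finger parallel gripper is mounted at the origin on the work surface. World frame = base frame: x ahead of the robot, y to its left, z up, the work surface at z = 0. Lengths are in m, angles in rad, forces in N, time in s.
With the tool pointing down it reaches from about 0.35 to 0.925 m from the base axis. Payload 6.4 kg.
Tool frame: the origin (TCP) lies midway between the tips of the shut fingers; the grasp point (between the pads) lies 19 mm behind it; z points along the fingers, y is the line along which they close (so a half turn about z gives the same grasp; the last joint's range is limited). The gripper opens to 85 mm and grips with 20 to 120 N. Pads are 22 mm wide; open, the fingers measure 114 mm over their backs; the gripper's body (76 mm by 85 mm) begins 54 mm behind the grasp point. The pads swing forward as they close: fully open they stand 13 mm farther back than shut.
Start: joints at [0.985, 0.245, 1.558, -0, 1.339, -0.174], TCP at [0.26, 0.596, 0.231] pointing down, gripper open.
Joint ranges: [-3.13, 3.13], [-1.02, 2.26], [0.13, 2.54], [-0.95, 4.09], [0.21, 2.88], [-2.74, 2.74]. Speed limits (rad/s): [2.57, 2.57, 3.14, 3.14, 3.14, 3.14].

### API

Orientations are given as a rotation vector (axis times angle).
In Python, from plant import robot, vision, close_job gives the robot as it stands. The module is installed in compiled form; this text tells all that it offers.
- The arm moves only by the tool jog_arm, never from a script. Its argument "moves" is a list of rows, each a list of 7 numbers: the shift along the world's x, y, z normalised to -1 to 1, where 1 is 0.04 m, then the turn, a rotation vector about the world's x, y, z normalised to -1 to 1, where 1 is 120 degrees, then the closure, from 0 (fully open) to 1 (shut). A call has 1 to 12 rows; each row shifts and turns the commanded pose from where the row before left it; what a row does not reach is not made up. A row lasts 1/12 s, in which the tool goes at most 41.7 mm and 7.16 degrees, less where a joint would pass 70% of its speed; a pose out of reach is approached as far as the arm can. A call with a number of a shift or a turn outside -1 to 1 is refused whole. A call with a gripper value outside its range is refused whole. The fingers move at their own pace and stop on an object; "squeeze" is the grip in N (left out, the last holds). Time passes only in rows, so rows that do not move let the fingers close. It gives the time, the measured TCP pose, the force, the opening and the grip force at its end, in the units of the state.
- robot.sense(): the state, without advancing time (a new reading comes with each control period).
- vision.grab_frame(name): name is "side" or "top" or "wrist"; returns a dict with "img" (480x640x3 uint8, blue, green, red), "fx", "fy", "cx", "cy" (pixels), "view" (4x4, takes a point from world to camera coordinates). Camera axes: x right, y down, z forward; pixel columns grow to the right and rows downward; lengths in m; the calibration is good to about 2 mm. The wrist camera is an equidistant fisheye: a pixel r from the principal point sees the ray r / f radians off the axis. A picture is of the moment at which its call begins. There is no depth.
- close_job(): hands the job in; it is judged then, once.
The state is a dict: "time_s": time; "joint_positions": joint angles; "qvel": joint speeds; "effort": joint torques, N m; "ee_pos": TCP position; "ee_rot": TCP orientation; "wrist_force": force on the tool from outside, world axes, zero at the start; "torque": the same for the moment, N m; "finger_gap": opening from 0.0 (shut) to 1.0 (fully open); "grasp_force": force on a finger pad.
Only numpy, scipy, OpenCV 4.12 (cv2) and the standard library are available. Lean on these libraries where they do the work, as an engineer would, in place of code of your own. Each camera call takes 0.05 s, during which the arm holds its last target. There are 200 camera calls.

## Working session

There is one attempt and no reset: what is moved stays moved. The work goes in short steps, Python scripts to look and compute and a tool call to move; the robot and the scene stay as the last step left them, time stands still between calls to the robot, and variables do not carry over. Pictures are saved under pics/ and viewed, at most 10 in all, crops included, and the job is handed in when it is done.

Besides the shell and the picture viewer there is one more tool, called as name(argument=value, ...), one argument or row to a line, values as JSON. jog_arm: Moves the arm, as the interface text tells. Scaled input: -1 to 1 covers 0.04 m each way for a shift and 120 degrees each way for a turn. Its arguments: {"type":"object","properties":{"moves":{"type":"array"},"squeeze":{"type":"number"}},"required":["moves"]}

```bash
mkdir -p pics
cat > h.py <<'E'
import numpy as np, cv2
from plant import robot, vision
def grab(n):
    f=vision.grab_frame(n); f['view']=np.array(f['view']); return f
def ray(f,u,v):
    V=f['view']; d=np.array([(u-f['cx'])/f['fx'],(v-f['cy'])/f['fy'],1.])
    return -V[:3,:3].T@V[:3,3], V[:3,:3].T@d
def onz(f,u,v,z):
    o,d=ray(f,u,v); return o+d*(z-o[2])/d[2]
def proj(f,p):
    c=f['view'][:3,:3]@np.array(p)+f['view'][:3,3]; return c[0]/c[2]*f['fx']+f['cx'],c[1]/c[2]*f['fy']+f['cy']
E
python3 - <<'E'
from h import *
import pickle
for n in ('top','side'):
    f=grab(n); cv2.imwrite(f'pics/{n}0.png',f['img']); pickle.dump(f,open(f'{n}0.pkl','wb'))
    print(n,f['fx'],f['cx'],f['cy'],np.round(f['view'],3).tolist())
print(robot.sense())
E
```

```text
top 612.8940003347936 324.1899782495059 241.79600033891128 [[0.02, -1.0, 0.003, -0.014], [-0.986, -0.02, -0.167, 0.574], [0.167, 0.001, -0.986, 1.451], [0.0, 0.0, 0.0, 1.0]]
side 571.4743990554152 311.7901800877672 247.3548730461514 [[-0.641, 0.767, 0.005, 0.366], [0.446, 0.378, -0.811, -0.156], [-0.625, -0.518, -0.584, 2.074], [0.0, 0.0, 0.0, 1.0]]
{'time_s': 0.1, 'joint_positions': array([ 9.84901316e-01,  2.45738352e-01,  1.55888937e+00,  1.31395843e-07,
        1.33870637e+00, -1.74091883e-01]), 'qvel': array([ 0.00133565, -0.00119742, -0.00365514, -0.00100767,  0.00068519,
       -0.00075631]), 'effort': array([-5.16300242e-04, -4.30674255e+01, -3.27126861e+01, -1.71387833e-04,
        2.81692432e-03,  1.21134838e-05]), 'ee_pos': array([0.25987932, 0.59524154, 0.23029575]), 'ee_rot': array([-6.42165628e-01, -3.07459956e+00,  2.53972099e-03]), 'wrist_force': array([0.12138437, 0.13501477, 0.58918481]), 'torque': array([-0.00462628, -0.0056912 ,  0.02116817]), 'grasp_force': 0.0, 'finger_gap': 1.003134337446081}
```

View pics/top0.png

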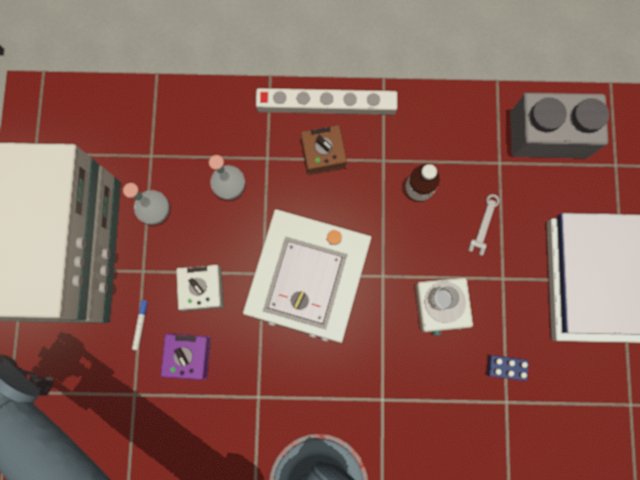

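View pics/side0.png

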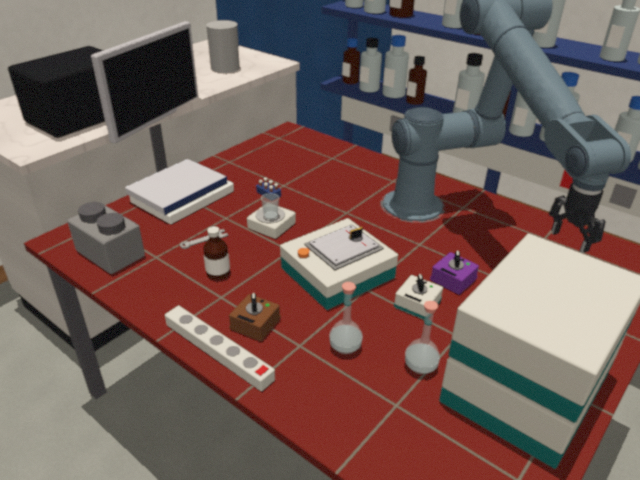

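Top view: there are three boxes shaped like the control box, white at (199,287), purple at (185,356) and brown at (324,149). The white one fits, being white and teal beside the degasser and opposite the stirrer. The degasser is at (308,276), with the fastener at (300,300). The side view shows the same boxes at (419,293), (455,271) and (255,314). I'll confirm the white one in an enlarged crop.

Run:
```python
from h import *
fs=[grab('top') for _ in range(8)]
f=fs[0]; f['img']=np.mean([g['img'] for g in fs],0).astype(np.uint8)
import pickle; pickle.dump(f,open('top1.pkl','wb'))
a=f['img'][255:315,165:230]; b=f['img'][260:330,260:345]
z=lambda i:cv2.resize(i,(400,400*i.shape[0]//i.shape[1]),interpolation=cv2.INTER_CUBIC)
a=z(a);b=z(b);h=max(a.shape[0],b.shape[0])
o=np.zeros((h,800,3),np.uint8);o[:a.shape[0],:400]=a;o[:b.shape[0],400:]=b
cv2.imwrite('pics/crop1.png',o)
for n,p in (('box',(199,287)),('knob',(198,287))): print(n,onz(f,*p,.055))
hsv=cv2.cvtColor(f['img'],cv2.COLOR_BGR2HSV)
def blobs(m,name,z,x0,y0,x1,y1):
    k=np.zeros_like(m);k[y0:y1,x0:x1]=m[y0:y1,x0:x1]
    n,l,s,c=cv2.connectedComponentsWithStats(k)
    for i in range(1,n):
        if s[i,4]>=4: print(name,c[i].round(1),s[i,4],onz(f,*c[i],z).round(4))
blobs(cv2.inRange(hsv,(40,80,40),(85,255,255)),'green',.055,165,255,230,315)
blobs(cv2.inRange(hsv,(20,80,60),(38,255,255)),'yellow',.136,285,285,315,315)
blobs(cv2.inRange(hsv,(0,70,120),(12,255,255))|cv2.inRange(hsv,(170,70,120),(180,255,255)),'red',.104,270,285,330,315)
blobs(cv2.inRange(hsv,(0,0,0),(180,255,70)),'dark',.055,178,266,220,310)
# white box top
m=cv2.inRange(hsv,(0,0,140),(180,70,255))
for (x0,y0,x1,y1,zz) in ((170,260,228,315,.055),(240,205,375,345,.088)):
    k=np.zeros_like(m);k[y0:y1,x0:x1]=m[y0:y1,x0:x1]
    cs=max(cv2.findContours(k,cv2.RETR_EXTERNAL,cv2.CHAIN_APPROX_NONE)[0],key=cv2.contourArea)
    r=cv2.minAreaRect(cs);P=np.array([onz(f,*q,zz)[:2] for q in cv2.boxPoints(r)])
    print('rect',r,P.round(4).tolist(),P.mean(0).round(4),np.linalg.norm(P-np.roll(P,1,0),axis=1).round(3))
```

```text
box [0.45704637 0.29599727 0.055     ]
knob [0.45699696 0.29839893 0.055     ]
green [189.5 300.5] 4 [0.4242 0.317  0.055 ]
yellow [298.5 299.6] 65 [0.4258 0.0529 0.136 ]
red [283.  295.5] 8 [0.4369 0.0903 0.104 ]
red [315.9 304.9] 7 [0.4168 0.0136 0.104 ]
dark [196.5 269. ] 6 [0.5004 0.3044 0.055 ]
dark [190.5 270. ] 4 [0.4977 0.3187 0.055 ]
dark [192.8 281.5] 13 [0.4701 0.3115 0.055 ]
rect ((197.97586059570312, 286.7103271484375), (42.436241149902344, 43.34974670410156), 85.2363510131836) [[0.5033, 0.3575], [0.5142, 0.2536], [0.4125, 0.2401], [0.4019, 0.3428]] [0.458  0.2985] [0.102 0.104 0.103 0.103]
rect ((306.5429992675781, 276.0613708496094), (129.447509765625, 113.9044418334961), 16.313854217529297) [[0.3958, 0.2174], [0.6588, 0.1526], [0.5762, -0.1465], [0.3181, -0.0735]] [0.4872 0.0375] [0.301 0.271 0.31  0.268]
```

View pics/crop1.png

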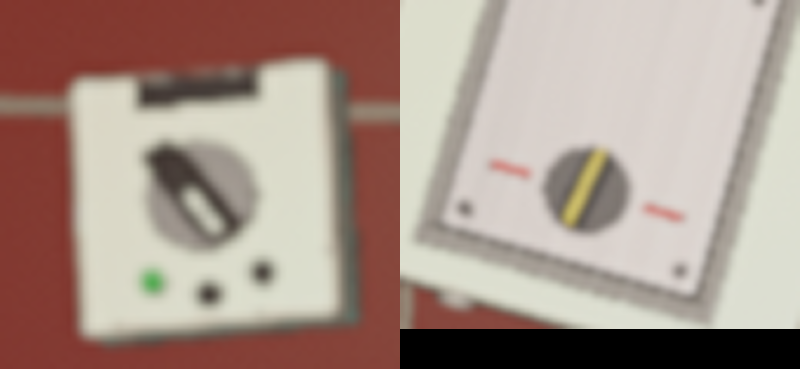

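White box confirmed: its green dot is at crop (152,283), the black dots at (208,293) and (263,272), and the knob pointer points lower right. The fastener's yellow line runs from crop (600,150) to (572,225), with red marks at (510,168) and (664,212).

Run:
```python
from h import *
import pickle
f=pickle.load(open('top1.pkl','rb')); s=pickle.load(open('side0.pkl','rb'))
D=np.array([onz(f,165+u/6.154,255+v/6.154,.055)[:2] for u,v in((263,272),(208,293),(152,283))])
from scipy.optimize import least_squares
def res(p): # centre, angle0
    a=p[2]-np.array([0,.6,1.2]); return (D-(p[:2]+.038*np.c_[np.cos(a),np.sin(a)])).ravel()
r=least_squares(res,[.458,.298,3.6]);c=r.x[:2];print('knob axis',c,'a0deg',np.degrees(r.x[2]),'res',r.fun.round(4))
B=np.array([onz(f,165+u/6.154,255+v/6.154,.093)[:2] for u,v in((150,150),(235,240))])
d=B[1]-B[0];print('bar',B,B.mean(0),np.linalg.norm(d),'pointer deg',np.degrees(np.arctan2(d[1],d[0])))
hsv=cv2.cvtColor(f['img'],cv2.COLOR_BGR2HSV)
k=cv2.inRange(hsv,(20,80,60),(38,255,255));m=np.zeros_like(k);m[285:315,285:315]=k[285:315,285:315]
v,u=np.nonzero(m);P=np.array([onz(f,a,b,.136)[:2] for a,b in zip(u,v)])
w,E=np.linalg.eigh(np.cov(P.T));e=E[:,1];print('slot',P.mean(0),np.degrees(np.arctan2(e[1],e[0])),'len',np.ptp(P@e))
# panel frame via Otsu-free: edges of the degasser top (white-green) contour polygons
# side check
hs=cv2.cvtColor(s['img'],cv2.COLOR_BGR2HSV)
print('side proj knob top',proj(s,[*c,.093]),'fastener top',proj(s,[*P.mean(0),.136]))
i=s['img'];a=i[265:320,385:450];b=i[215:270,325:390]
o=np.hstack([cv2.resize(x,(390,330),interpolation=cv2.INTER_CUBIC) for x in(a,b)]);cv2.imwrite('pics/crop2.png',o)
```

```text
knob axis [0.45698757 0.29875677] a0deg 221.16980396039244 res [-0.0002 -0.0002  0.0004  0.0002 -0.0002  0.0001]
bar [[0.47105769 0.3118029 ]
 [0.43744635 0.27759386]] [0.45425202 0.29469838] 0.04795811258576811 pointer deg -134.49506035757685
slot [0.4257864  0.05286008] 156.71916510787597 len 0.03733524812731259
side proj knob top (np.float64(421.1729272164356), np.float64(278.1917630213555)) fastener top (np.float64(356.7669003821934), np.float64(228.36537156709775))
```

View pics/crop2.png

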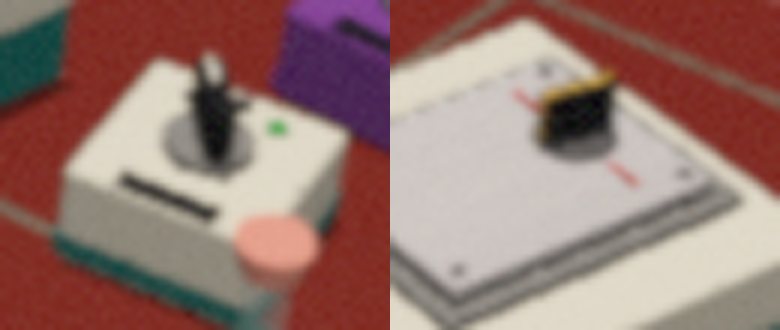

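jog_arm(
  moves=[
    [0,-0.93,0,0,0,0.046,0],
    [0,-0.93,0,0,0,0.046,0],
    [0,-0.93,0,0,0,0.046,0],
    [0,-0.93,0,0,0,0.046,0],
    [0,-0.93,0,0,0,0.046,0],
    [0,-0.93,0,0,0,0.046,0],
    [0.82,-0.31,0,0,0,0.046,0.1],
    [0.82,-0.31,0,0,0,0.046,0.2],
    [0.82,-0.31,0,0,0,0.046,0.3],
    [0.82,-0.31,0,0,0,0.046,0.3],
    [0.82,-0.31,0,0,0,0.046,0.3],
    [0.82,-0.31,0,0,0,0.046,0.3],
  ],
  squeeze=60,
)

```text
time_s: 1.5
ee_pos: [0.4586, 0.2971, 0.2316]
ee_rot: [-1.149, 2.923, 0.0]
wrist_force: [0.3, 0.9, 0.6]
finger_gap: 0.704
grasp_force: 0.0
```

jog_arm(
  moves=[
    [0,0,0,0,0,0,0.3],
    [0,0,0,0,0,0,0.3],
  ],
)

```text
time_s: 1.67
ee_pos: [0.4581, 0.2973, 0.2312]
ee_rot: [1.138, -2.928, -0.0]
wrist_force: [0.4, 0.7, -0.3]
finger_gap: 0.702
grasp_force: 0.0
```

```bash
cat >> h.py <<'E'
from scipy.spatial.transform import Rotation as R
def st():
    s=robot.sense();M=R.from_rotvec(s['ee_rot']).as_matrix()
    print('t',round(s['time_s'],2),'p',s['ee_pos'].round(4),'yang',np.degrees(np.arctan2(M[1,1],M[0,1])).round(2),'z',M[:,2].round(3),'F',np.round(s['wrist_force'],1),'T',np.round(s['torque'],2),'gap',round(s['finger_gap'],3),'g',round(s['grasp_force'],1),'q',np.degrees(s['joint_positions']).round(0))
def wonz(f,u,v,z):
    x,y=u-f['cx'],v-f['cy'];r=np.hypot(x,y)+1e-9;t=r/f['fx']
    V=f['view'];d=V[:3,:3].T@np.array([x/r*np.sin(t),y/r*np.sin(t),np.cos(t)]);o=-V[:3,:3].T@V[:3,3]
    return o+d*(z-o[2])/d[2]
E
python3 - <<'E'
from h import *
st();f=grab('wrist');import pickle;pickle.dump(f,open('w1.pkl','wb'))
cv2.imwrite('pics/w1.png',f['img']);print(f['fx'],f['cx'],f['cy'])
E
```

```text
t 1.67 p [0.4581 0.2973 0.2312] yang 132.47 z [-0.  0. -1.] F [ 0.4  0.7 -0.3] T [-0.03  0.02 -0.  ] gap 0.702 g 0.0 q [  21.    0.  105.    0.   75. -111.]
371.64829954431775 313.7261297476593 237.4978274657601
```

View pics/w1.png

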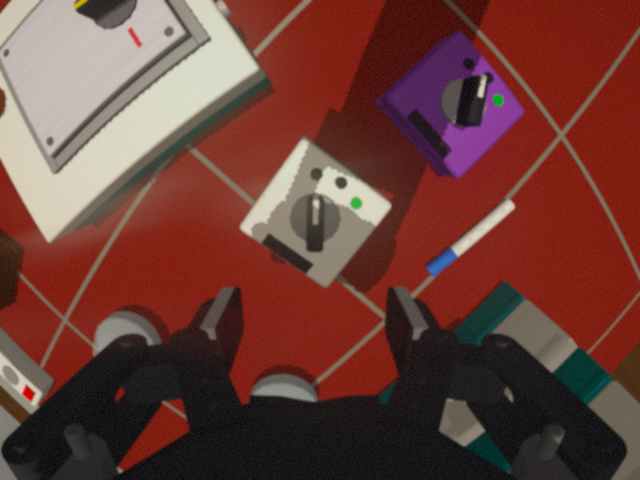

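The wrist view shows the knob bar from (316,198) at the white pointer end to (315,250). The dots are at (316,174), (341,183) and green at (356,203). The knob sits near the first black dot.

Run:
```python
from h import *
import pickle
from scipy.optimize import least_squares
f=pickle.load(open('w1.pkl','rb'))
D=np.array([wonz(f,u,v,.055)[:2] for u,v in((316,174),(341,183),(356.5,203))])
def res(p):
    a=p[2]-np.array([0,.6,1.2]); return (D-(p[:2]+.038*np.c_[np.cos(a),np.sin(a)])).ravel()
r=least_squares(res,[.458,.298,3.6]);print('axis',r.x[:2],np.degrees(r.x[2]),r.fun.round(4))
B=np.array([wonz(f,*p,.093)[:2] for p in((315,250),(316,198))]);d=B[1]-B[0]
print(B,np.linalg.norm(d),np.degrees(np.arctan2(d[1],d[0]))%360)
R0=[wonz(f,135,37,.104)[:2]];print(R0)
```

```text
axis [0.46016138 0.30050985] 221.30272279860478 [-0.     -0.0005  0.0002  0.0002 -0.0002  0.0002]
[[0.47370135 0.31225465]
 [0.44240442 0.28458292]] 0.0417758645309308 221.48205876982274
[array([0.43884443, 0.09075807])]
```

jog_arm(
  moves=[
    [0,0.04,-0.8,0,0,-0.008,0.4],
    [0,0,-0.8,0,0,0,0.4],
    [0,0,-0.8,0,0,0,0.4],
    [0,0,-0.7,0,0,0,0.4],
    [0,0,-0.6,0,0,0,0.4],
    [0,0,-0.32,0,0,0,0.4],
    [0,0,0,0,0,0,0.4],
  ],
)

```text
time_s: 2.3
ee_pos: [0.4538, 0.2994, 0.0675]
ee_rot: [1.117, -2.93, -0.0]
wrist_force: [-0.6, 0.7, -0.2]
finger_gap: 0.6
grasp_force: 0.0
```

jog_arm(
  moves=[
    [0,0,0,0,0,0,1],
    [0,0,0,0,0,0,1],
    [0,0,0,0,0,0,1],
    [0,0,0,0,0,0,1],
    [0,0,0,0,0,0,1],
    [0,0,0,0,0,0,1],
  ],
  squeeze=30,
)

```text
time_s: 2.8
ee_pos: [0.4591, 0.2997, 0.0729]
ee_rot: [-1.116, 2.932, -0.002]
wrist_force: [1.1, -4.9, 6.8]
finger_gap: 0.156
grasp_force: 34.2
```

```bash
python3 -c "
from h import *
st()"
```

```text
t 2.8 p [0.4591 0.2997 0.0729] yang 131.69 z [ 0.005  0.    -1.   ] F [ 1.1 -4.9  6.8] T [-0.67 -0.18  0.04] gap 0.156 g 34.2 q [  21.   12.  110.   -0.   58. -110.]
```

jog_arm(
  moves=[
    [0,0,0,0,0,-0.0485,1],
    [0,0,0,0,0,-0.0485,1],
    [0,0,0,0,0,-0.0485,1],
    [0,0,0,0,0,-0.0485,1],
    [0,0,0,0,0,-0.0485,1],
    [0,0,0,0,0,-0.0485,1],
    [0,0,0,0,0,-0.0485,1],
    [0,0,0,0,0,-0.0485,1],
    [0,0,0,0,0,-0.0485,1],
    [0,0,0,0,0,-0.0485,1],
    [0,0,0,0,0,-0.0485,1],
    [0,0,0,0,0,-0.0485,1],
  ],
)

```text
time_s: 3.8
ee_pos: [0.4593, 0.2996, 0.0729]
ee_rot: [0.77, 3.041, 0.002]
wrist_force: [0.9, -5.3, 5.9]
finger_gap: 0.154
grasp_force: 34.1
```

jog_arm(
  moves=[
    [0,0,0,0,0,0,1],
    [0,0,0,0,0,0,1],
    [0,0,0,0,0,0,1],
  ],
)

```text
time_s: 4.05
ee_pos: [0.4592, 0.2997, 0.0729]
ee_rot: [0.763, 3.043, 0.002]
wrist_force: [2.2, -4.6, 6.0]
finger_gap: 0.154
grasp_force: 34.2
```

```bash
python3 -c "
from h import *
st()"
```

```text
t 4.05 p [0.4592 0.2997 0.0729] yang 61.85 z [ 0.005  0.    -1.   ] F [ 2.2 -4.6  6. ] T [-0.77 -0.3  -0.02] gap 0.154 g 34.2 q [ 21.  12. 110.  -0.  58. -40.]
```

jog_arm(
  moves=[
    [0,0,0,0,0,0,0.4],
    [0,0,0,0,0,0,0.4],
    [0,0,0,0,0,0,0.4],
    [0,0,0.8,0,0,0,0.4],
    [0,0,0.8,0,0,0,0.4],
    [0,0,0.8,0,0,0,0.4],
    [0,0,0.8,0,0,0,0.4],
    [0,0,0.8,0,0,0,0.4],
  ],
)

```text
time_s: 4.72
ee_pos: [0.4563, 0.2998, 0.2317]
ee_rot: [-0.763, -3.046, 0.0]
wrist_force: [0.2, 0.6, -0.5]
finger_gap: 0.597
grasp_force: 0.0
```

jog_arm(
  moves=[
    [-0.12,-0.8,0,0,0,0,0.4],
    [-0.12,-0.8,0,0,0,0,0.4],
    [-0.12,-0.8,0,0,0,0,0.4],
    [-0.12,-0.8,0,0,0,0,0.4],
    [-0.12,-0.8,0,0,0,0,0.4],
    [-0.12,-0.8,0,0,0,0.02,0.4],
    [-0.12,-0.8,0,0,0,0.02,0.4],
    [0,-0.58,0,0,0,0,0.4],
    [0,0,0,0,0,0,0.4],
    [0,0,0,0,0,0,0.4],
  ],
)

```text
time_s: 5.55
ee_pos: [0.4232, 0.052, 0.2303]
ee_rot: [-0.64, -3.076, -0.001]
wrist_force: [0.3, -0.2, 0.5]
finger_gap: 0.6
grasp_force: 0.0
```

Run:
```python
from h import *
st();f=grab('wrist');import pickle;pickle.dump(f,open('w2.pkl','wb'))
cv2.imwrite('pics/w2.png',f['img'])
t=grab('top');a=t['img'][255:315,165:230];cv2.imwrite('pics/t2.png',cv2.resize(a,None,fx=6,fy=6,interpolation=cv2.INTER_CUBIC))
```

```text
t 5.55 p [0.4232 0.052  0.2303] yang 66.51 z [-0.     0.001 -1.   ] F [ 0.3 -0.2  0.5] T [ 0.02 -0.01 -0.07] gap 0.6 g 0.0 q [ -8. -18. 121.   0.  77. -75.]
```

View pics/w2.png

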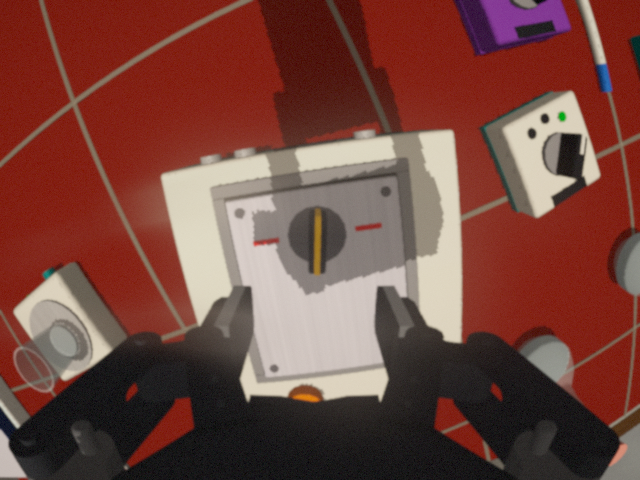

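The wrist view shows the slot from (318,208) to (317,273) and the red marks at (266,242) and (369,227). The selector has been turned, and the cap at (306,393) is undisturbed.

Run:
```python
from h import *
import pickle
f=pickle.load(open('w2.pkl','rb'))
h=cv2.cvtColor(f['img'],cv2.COLOR_BGR2HSV)
def pts(m,x0,y0,x1,y1,z):
    k=np.zeros_like(m);k[y0:y1,x0:x1]=m[y0:y1,x0:x1];v,u=np.nonzero(k)
    return np.array([wonz(f,a,b,z)[:2] for a,b in zip(u,v)])
red=cv2.inRange(h,(0,90,60),(10,255,255))|cv2.inRange(h,(170,90,60),(180,255,255))
a=pts(red,245,230,292,255,.104);b=pts(red,345,215,392,240,.104)
d=a.mean(0)-b.mean(0);print(len(a),len(b),'sep',np.linalg.norm(d),'mid',(a.mean(0)+b.mean(0))/2,'dir',np.degrees(np.arctan2(d[1],d[0]))%180)
y=pts(cv2.inRange(h,(15,90,60),(40,255,255)),300,200,335,280,.136)
w,E=np.linalg.eigh(np.cov(y.T));e=E[:,1];print(len(y),'slot',y.mean(0),np.degrees(np.arctan2(e[1],e[0]))%180,np.ptp(y@e))
A=wonz(f,318,208,.136)-wonz(f,317,273,.136);print(np.degrees(np.arctan2(A[1],A[0]))%180)
```

```text
120 141 sep 0.07800039141156387 mid [0.42912954 0.05262086] dir 75.02805891785867
554 slot [0.42608157 0.05376276] 155.70862373496158 0.04667128464080883
155.8344257292737
```

View pics/t2.png

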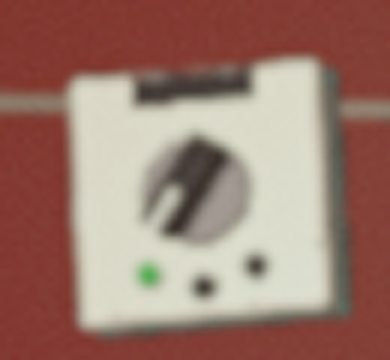

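The top crop shows the bar pointing at the green dot at (150,275), so the selector is set. Next I grip the fastener.

jog_arm(
  moves=[
    [0.1,0.03,-0.7,0,0,-0.004,0.4],
    [0,0,-0.7,0,0,0,0.4],
    [0,0,-0.7,0,0,0,0.4],
    [0,0,-0.5,0,0,0,0.4],
    [0,0,-0.24,0,0,0,0.4],
    [0,0,0,0,0,0,0.4],
    [0,0,0,0,0,0,0.4],
  ],
)

```text
time_s: 6.23
ee_pos: [0.4276, 0.0543, 0.1173]
ee_rot: [-0.647, -3.074, -0.0]
wrist_force: [-0.1, -0.6, 1.2]
finger_gap: 0.597
grasp_force: 0.0
```

jog_arm(
  moves=[
    [0,0,0,0,0,0,1],
    [0,0,0,0,0,0,1],
    [0,0,0,0,0,0,1],
    [0,0,0,0,0,0,1],
    [0,0,0,0,0,0,1],
    [0,0,0,0,0,0,1],
  ],
  squeeze=30,
)

```text
time_s: 6.73
ee_pos: [0.4279, 0.0526, 0.1181]
ee_rot: [0.648, 3.072, -0.004]
wrist_force: [-1.6, -4.6, 4.1]
finger_gap: 0.132
grasp_force: 35.2
```

```bash
python3 -c "
from h import *
st()"
```

```text
t 6.73 p [0.4279 0.0526 0.1181] yang 66.19 z [ 0.001 -0.003 -1.   ] F [-1.6 -4.6  4.1] T [-0.67  0.34 -0.01] gap 0.132 g 35.2 q [ -8.  -8. 125.  -0.  63. -74.]
```

jog_arm(
  moves=[
    [0,0,0.02,0,0,-0.0563,1],
    [0,0,0.02,0,0,-0.0563,1],
    [0,0,0,0,0,-0.0563,1],
    [0,0,0,0,0,-0.0563,1],
    [0,0,0,0,0,-0.0563,1],
    [0,0,0,0,0,-0.0563,1],
    [0,0,0,0,0,-0.0563,1],
    [0,0,0,0,0,-0.0563,1],
    [0,0,0,0,0,-0.0563,1],
    [0,0,0,0,0,-0.0563,1],
    [0,0,0,0,0,-0.0563,1],
    [0,0,0,0,0,-0.0563,1],
  ],
)

```text
time_s: 7.73
ee_pos: [0.4281, 0.0526, 0.1186]
ee_rot: [2.493, 1.905, 0.001]
wrist_force: [3.2, -5.4, -5.7]
finger_gap: 0.133
grasp_force: 33.8
```

jog_arm(
  moves=[
    [0,0,0,0,0,0,1],
    [0,0,0,0,0,0,1],
    [0,0,0,0,0,0,1],
    [0,0,0,0,0,0,1],
  ],
)

```text
time_s: 8.07
ee_pos: [0.4281, 0.0526, 0.1186]
ee_rot: [2.488, 1.912, 0.001]
wrist_force: [3.6, -4.7, -6.6]
finger_gap: 0.136
grasp_force: 33.8
```

```bash
python3 -c "
from h import *
st()"
```

```text
t 8.07 p [0.4281 0.0526 0.1186] yang -14.91 z [ 0.003 -0.003 -1.   ] F [ 3.6 -4.7 -6.6] T [-0.89 -0.63  0.01] gap 0.136 g 33.8 q [ -8.  -8. 125.  -0.  63.   7.]
```

jog_arm(
  moves=[
    [0,0,0,0,0,0,0.4],
    [0,0,0,0,0,0,0.4],
    [0,0,0,0,0,0,0.4],
    [0,0,0.6,0,0,0,0.4],
    [0,0,0.8,0,0,0,0.4],
    [0,0,0.8,0,0,0,0.4],
    [0,0,0.6,0,0,0,0.4],
    [0,0,0,0,0,0,0.4],
    [0,0,0,0,0,0,0.4],
  ],
)

```text
time_s: 8.82
ee_pos: [0.4284, 0.0537, 0.2324]
ee_rot: [2.488, 1.913, 0.005]
wrist_force: [-0.6, 0.1, -0.3]
finger_gap: 0.6
grasp_force: 0.0
```

Run:
```python
from h import *
import pickle
st();f=grab('wrist');pickle.dump(f,open('w3.pkl','wb'))
cv2.imwrite('pics/w3.png',f['img'])
t=pickle.load(open('top1.pkl','rb'));print('cap',onz(t,334,237,.104))
```

```text
t 8.82 p [0.4284 0.0537 0.2324] yang -14.9 z [ 0.004 -0.    -1.   ] F [-0.6  0.1 -0.3] T [-0.01  0.04  0.11] gap 0.6 g 0.0 q [ -8. -17. 120.   0.  77.   7.]
cap [ 0.57711684 -0.02551783  0.104     ]
```

View pics/w3.png

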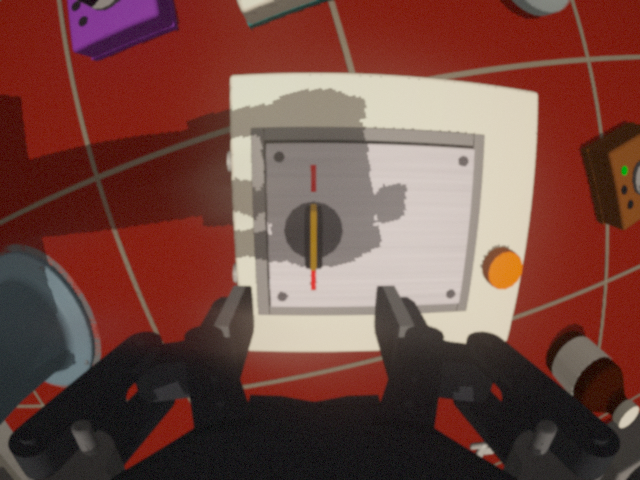

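The slot line (x≈313, y 205–268) lies in line with the red marks at (313,178) and (313,280), and the panel is still proud. Now I press.

jog_arm(
  moves=[
    [0.51,-0.14,0,0,0,0,1],
    [0.51,-0.14,0,0,0,0,1],
    [0.51,-0.14,0,0,0,0,1],
    [0.51,-0.14,0,0,0,0,1],
    [0,0,-0.6,0,0,0,1],
    [0,0,-0.7,0,0,0,1],
    [0,0,-0.7,0,0,0,1],
    [0,0,-0.6,0,0,0,1],
    [0,0,-0.3,0,0,0,1],
    [0,0,0,0,0,0,1],
    [0,0,0,0,0,0,1],
  ],
)

```text
time_s: 9.78
ee_pos: [0.5084, 0.0314, 0.1138]
ee_rot: [-2.49, -1.914, 0.002]
wrist_force: [0.7, 0.1, 0.3]
finger_gap: 0.003
grasp_force: 0.0
```

jog_arm(
  moves=[
    [0,0,-0.1,0,0,0,1],
    [0,0,-0.1,0,0,0,1],
    [0,0,-0.1,0,0,0,1],
    [0,0,-0.1,0,0,0,1],
    [0,0,-0.05,0,0,0,1],
    [0,0,0,0,0,0,1],
    [0,0,0,0,0,0,1],
    [0,0,0,0,0,0,1],
  ],
)

```text
time_s: 10.45
ee_pos: [0.51, 0.0311, 0.0977]
ee_rot: [2.489, 1.914, 0.002]
wrist_force: [-0.9, -0.1, 6.5]
finger_gap: -0.001
grasp_force: 3.1
```

jog_arm(
  moves=[
    [0,0,-0.05,0,0,0,1],
    [0,0,-0.05,0,0,0,1],
    [0,0,-0.03,0,0,0,1],
    [0,0,0,0,0,0,1],
    [0,0,0,0,0,0,1],
  ],
)

```text
time_s: 10.87
ee_pos: [0.5102, 0.0311, 0.0958]
ee_rot: [2.49, 1.915, -0.0]
wrist_force: [-13.4, 0.5, 30.8]
finger_gap: -0.001
grasp_force: 15.1
```

jog_arm(
  moves=[
    [0,0,0.02,0,0,0,1],
    [0,0,0,0,0,0,1],
    [0,0,0,0,0,0,1],
    [0,0,0,0,0,0,1],
    [0,0,0,0,0,0,1],
    [0,0,0,0,0,0,1],
  ],
)

```text
time_s: 11.37
ee_pos: [0.5102, 0.0311, 0.0959]
ee_rot: [2.489, 1.915, 0.001]
wrist_force: [-10.5, 0.8, 24.1]
finger_gap: -0.004
grasp_force: 12.2
```

Run:
```python
from h import *
st()
w=grab('wrist')['img'];t=grab('top')['img']
a=cv2.resize(t[255:315,165:230],(400,370),interpolation=cv2.INTER_CUBIC);b=cv2.resize(w,(400,300))
o=np.zeros((370,800,3),np.uint8);o[:,:400]=a;o[:300,400:]=b;cv2.imwrite('pics/end.png',o)
```

```text
t 11.37 p [0.5102 0.0311 0.0959] yang -14.88 z [ 0.001 -0.001 -1.   ] F [-10.5   0.8  24.1] T [ 0.15  1.84 -0.05] gap -0.004 g 12.2 q [ -9.   5. 115.  -0.  60.   6.]
```

View pics/end.png

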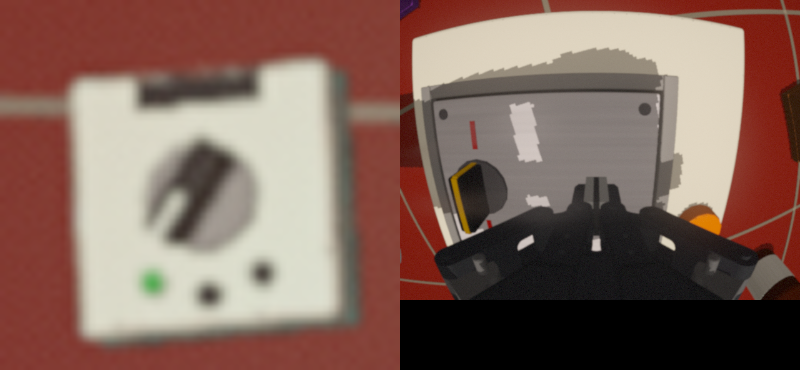

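The left crop shows the selector pointing at the green dot at (152,283). On the right, the shut fingers hold the panel flush at z 0.096 m with 24 N, and the slot is unchanged.

```bash
python3 -c "
from plant import close_job
print(close_job())"
```

```text
the job is handed in; nothing more can be done
None
```

I handed the job in with the selector at the green mark, the slot in line with the red marks, and the fingers still holding the panel flush at about 24 N; it gave no verdict.

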